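Close up the medicine locker after the round

TASK

The medicine round is over: close up the white locker without upsetting the vials in it. Push the pull-out shelf with the vials fully in while the door is still open, push the door shut, and then slide the bolt on the door fully across into its keeper. All of it is pushed with the fingertips: lift nothing, do not touch the vials, keep them standing, and leave the other things on the table where they are.

Things in the scene. Friction and masses are not known exactly. Their poses are not given: they have to be found in the camera images.
- locker: White steel medicine locker fixed on the table, 250 wide (its y), 130 deep (its x), 112 mm high. Origin: centre of its underside. Front faces its -x; +y is its left seen from the front; z up. Carcass front at x = -65 mm; opening from y = -105 to +85 mm, up to z = 104 mm.
- keeper (a point): Middle of the steel keeper loop that receives the bolt, fixed on the left post of the locker's front: 22 mm wide in y, 30 mm high, standing 36 mm out from the carcass front. Point at locker x = -90, y = 111, z = 84 mm. Axes as the locker's.
- shelf_front (a point): Middle of the top edge of the pull-out shelf's upright front plate, on its front face. Clear blue plate 176 mm wide (locker y), 4 mm thick, from 11 to 83 mm above the table; the vials stand behind it. Shelf fully in: point at locker x = -71, y = -10, z = 83 mm (face 6 mm proud of the carcass front, inside the shut door's hollow). Axes as the locker's.
- vial_shelf (a joint): How far the pull-out shelf is out, m: 0 = fully in (hard stop), grows as it comes out along locker -x, to 0.105. Friction 1.2 N plus 6 N per m/s; stays where left.
- door_hinge (a point): Point on the door's upright hinge axis, 60 mm above the table, at locker x = -71.5, y = -122 mm (right of the front). Axes turn with the door: +y from hinge to free edge, -x out of the door's outer face, z up.
- door_push (a point): Point on the door's outer face, 110 mm from the hinge axis, 60 mm above the table, clear of the bolt and the green cross. Axes: -x straight out of the outer face, +y along the door to its free edge. White door, 217 mm from hinge axis to free edge, from 8 to 109 mm above the table; outer face 11.5 mm in front of the hinge axis.
- locker_door (a joint): Door angle, rad: 0 = shut (hard stop), grows as it swings out to the front and right, to 2.1; 1.57 = straight out from the front. Counter-clockwise from above is opening. Hinge friction 0.05 N m plus 0.03 N m s damping; stays where left. Meets the shelf's front plate if the shelf is still out.
- bolt_tab (a point): Centre of the bolt's black thumb tab on the door's outer face: a plate 33 mm long away from the door (from 7 to 40 mm off the face), 24 mm high, 6 mm thick along the slide, 84 mm above the table. Axes: -x out of the outer face, +y the way the bolt is thrown. Door shut, bolt drawn back: at locker x = -106.5, y = 40 mm; thrown it moves to locker +y.
- locker_bolt (a joint): How far the bolt is slid, m: 0 = drawn back, 0.034 = fully thrown (hard stop; its 8 mm rod then goes 20 mm into the keeper). Friction 1.2 N plus 3 N per m/s; stays where left. Thrown with the door open, it strikes the keeper and the door will not shut.
- vial_blue_cap: Brown glass vial with a blue cap, 31 mm across, 66 mm tall, standing loose in a lane of the pull-out shelf, its foot 14 mm above the table. Origin: centre of its underside, z up. Not to be touched or upset.
- vial_violet_cap: Brown glass vial with a violet cap, 30 mm across, 66 mm tall, standing loose in a lane of the pull-out shelf, its foot 14 mm above the table. Origin: centre of its underside, z up. Not to be touched or upset.
- vial_dark: Plain dark brown vial with a white cap, 31 mm across, 62 mm tall, standing loose in a lane of the pull-out shelf, its foot 14 mm above the table. Origin: centre of its underside, z up. Not to be touched or upset.
- vial_clear: White-labelled vial with a grey cap, 30 mm across, 62 mm tall, standing loose in a lane of the pull-out shelf, its foot 14 mm above the table. Origin: centre of its underside, z up. Not to be touched or upset.
- copper_cap_vial_1: White vial with a copper-brown cap, 25 mm across, 44 mm tall, standing loose in a lane of the pull-out shelf, its foot 14 mm above the table. Origin: centre of its underside, z up. Not to be touched or upset.
- copper_cap_vial_2: White vial with a copper-brown cap, 25 mm across, 44 mm tall, standing loose in a lane of the pull-out shelf, its foot 14 mm above the table. Origin: centre of its underside, z up. Not to be touched or upset.
- lancet_jar: Bystander: white screw jar with a blue pattern, 73 mm across, 127 mm tall, on the table in front of the locker at the left, loose. Origin: centre of its underside, z up. Not to be moved.
- spray_bottle: Bystander: trigger spray bottle with pale blue fluid, 69x87 mm, 232 mm tall, on the table behind the locker at the left, loose. Origin: centre of its underside, z up. Not to be moved.
- tablet_box_2: Bystander: small flat yellow, white and blue medicine carton, 56x86x36 mm, lying on the table at the left, loose. Origin: centre of its underside, z up. Not to be moved.
- plastic_ampoule: Bystander: small white plastic ampoule, 14x19 mm, 53 mm tall, standing on the table at the left, loose. Origin: centre of its underside, z up. Not to be moved.

How it is judged:
By the outcome, as a careful person would: the job done as asked, in the order asked, and still so for the second after the job is handed in, with the robot touching nothing.
It also fails if it takes over 64 s, if anything falls off the work surface, if the arm or the gripper's body presses on something with over 40 N, if the wrist force passes 120 N, or if a joint passes its speed limit or range.

ROBOT

A 7-joint arm with a two-finger parallel gripper is mounted at the origin on a cart in front of the work surface, level with it; the furniture and walls round the work are solid. World frame = base frame: x ahead of the robot, y to its left, z up, the work surface at z = 0. Lengths are in mm, angles in rad, forces in N, time in s.
With the tool pointing down it reaches from about 425 to 825 mm from the base axis. Payload 3.6 kg.
Tool frame: the origin (TCP) lies at the very end of the fingers, on their centre line; the grasp point (between the pads) lies arm.pinch_z behind it (arm.pinch_z is the distance from the TCP to the grasp point, in mm); z points along the fingers, y is the line along which they close (so a half turn about z gives the same grasp; the last joint's range is limited). The gripper opens to 85 mm and grips with 20 to 120 N. Pads are 22 mm wide; open, the fingers measure 114 mm over their backs; the gripper's body (76 mm by 85 mm) begins 54 mm behind the grasp point. The pads swing forward as they close: fully open they stand 13 mm farther back than shut.
Start: joints at [1.179, 0.615, -0.013, 1.423, 0.008, 1.103, -0.04], TCP at [231.905, -607.193, 231.297] pointing down, gripper open.
Joint ranges: [-3.12, 3.12], [-0.3, 2.06], [-1.34, 1.32], [0.26, 2.42], [-1.36, 4.5], [0.01, 1.98], [-2.84, 2.84]. Speed limits (rad/s): [2.79, 2.79, 3.14, 3.14, 3.14, 3.14, 3.14].

INTERFACE

Orientations are given as a unit quaternion [w, x, y, z].
In Python, from station import arm gives the robot as it stands.
- The arm moves only by the shell command python3 shift.py FILE [OPENING], which reads ROWS from the file FILE. ROWS is a JSON object with one list for each field, all of the same length, 1 to 12, a row being the entries at one place: dx, dy, dz (the shift in normalised numbers (1 is 1000 mm)), wx, wy, wz (a rotation vector in normalised numbers (1 is 2 pi rad)); each row is the pose to reach, as a shift and turn from the pose commanded when the command began, along the tool's axes at that moment; what a row does not reach only later rows make up. A row lasts 1/12 s, in which the tool goes at most 41.7 mm and 0.125 rad, less where a joint would pass 70% of its speed; a pose out of reach is approached as far as the arm can. OPENING is the finger opening in mm, set as the command begins (- or left out keeps the last). The fingers move at their own pace and stop on an object; the grip force is fixed at half the most. Time passes only in rows, so rows that do not move let the fingers close. It prints the time, the measured TCP pose, the force, the opening and the grip force at its end. Shift and turn numbers lie between -1 and 1, and a call with a number outside is refused. Input that does not fit is refused with a message, and nothing moves.
- arm.read_state(): the state, without advancing time (a new reading comes with each control period).
- arm.grab_frame(name): name is "scene" or "top" or "wrist"; returns (picture, depth): 400x640x3 uint8, red, green, blue; 400x640 float32, mm along the optical axis (not along the pixel's ray), 0 where there is no reading.
- arm.calibration(name): a dict with "fovy" (degrees; the focal length in pixels is half the picture's height over the tangent of half this angle, whatever the lens; pixels are square), "cx", "cy" (the principal point, pixels), "R" (3x3) and "t" (3): a world point X has camera coordinates R X + t. Camera axes: x right, y down, z forward; pixel columns grow to the right and rows downward; lengths in mm; the calibration is good to about 2 mm. A picture is of the moment at which its call begins: read the wrist's pose just before it. calibration takes no time and is no camera call; for the wrist camera it gives the pose at the moment of the call.
- arm.sign_off(): hands the job in; it is judged then, once.
The state is a dict: "t": time; "qpos": joint angles; "joint_velocities": joint speeds; "tau": joint torques, N m; "tool_pos": TCP position; "eef_rot": TCP orientation; "force": force on the tool from outside, world axes, zero at the start; "torque": the same for the moment, N m; "grip_width": finger opening in mm; "grip_force": force on a finger pad.
Only numpy, scipy, OpenCV 4.12 (cv2) and the standard library are available. Lean on these libraries where they do the work, as an engineer would, in place of code of your own. Each camera call takes 0.05 s, during which the arm holds its last target. There are 200 camera calls.

## Working session

There is one attempt and no reset: what is moved stays moved. The work goes in short steps, Python scripts to look and compute and a shell command to move; the robot and the scene stay as the last step left them, time stands still between calls to the robot, and variables do not carry over. Pictures are saved under pics/ and viewed, at most 10 in all, crops included, and the job is handed in when it is done.

```bash
ls; mkdir -p pics; cat > h.py <<'E'
import numpy as np, cv2
from station import arm
def cam(n):
    c=arm.calibration(n); p,d=arm.grab_frame(n); return c,p,d
def pts(c,d):
    f=200/np.tan(np.radians(c["fovy"])/2)
    v,u=np.mgrid[:400,:640]
    X=np.stack([(u-c["cx"])/f*d,(v-c["cy"])/f*d,d],-1)
    return (X-np.array(c["t"]))@np.array(c["R"])
E
python3 - <<'E'
from h import *
for n in ("scene","top"):
    c,p,d=cam(n); cv2.imwrite(f"pics/{n}0.png",p[:,:,::-1]); np.savez(f"{n}0.npz",p=p,d=d,X=pts(c,d))
    print(n,c)
s=arm.read_state(); print(s["tool_pos"],s["eef_rot"],s["t"],arm.pinch_z)
E
```

```text
pics
shift.py
station.py
scene {'fovy': 47.06788480546237, 'cx': 315.41849557634225, 'cy': 194.1966542860678, 'R': array([[-0.8753272 , -0.48336041,  0.01284585],
       [-0.35749172,  0.62904372, -0.69029245],
       [ 0.32557943, -0.60882404, -0.72341642]]), 't': array([ 613.70463187,   -6.06982368, 1078.37695149])}
top {'fovy': 45.69203509698512, 'cx': 316.00638279217867, 'cy': 198.59970889286086, 'R': array([[-0.01103639, -0.99984957,  0.01338023],
       [-0.98585391,  0.00864193, -0.16738396],
       [ 0.16724315, -0.01503827, -0.98580098]]), 't': array([ 369.68344544,  473.45075112, 1023.60736504])}
[ 231.67991686 -606.55825696  230.21862585] [-1.17279710e-03  9.83402096e-01  1.81435651e-01 -2.14870068e-04] 0.1 18.700000000000003
```

View pics/scene0.png

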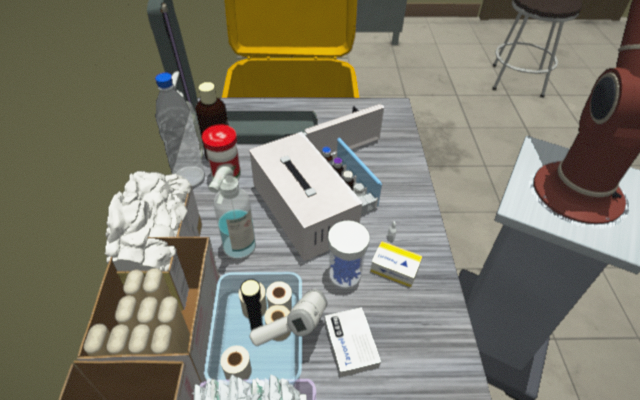

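View pics/top0.png

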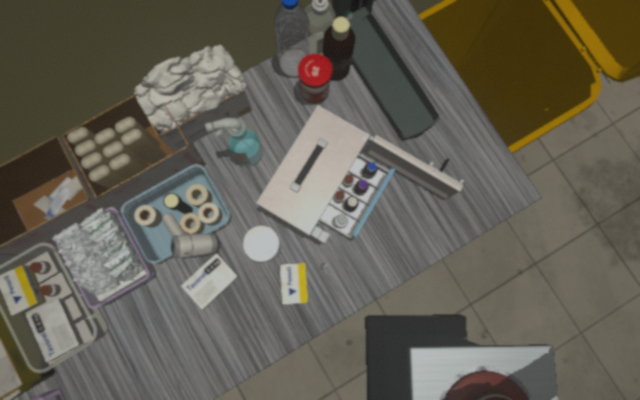

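The pictures show the locker roof at top-view (315,165), the blue shelf plate at (375,203), the open door from (370,140) to (460,188), and the bolt tab at (447,165). The white jar is at (262,243), the carton at (293,285) and the ampoule at (323,265).

```bash
python3 - <<'E'
from h import *
for n in ("top","scene"):
    z=np.load(n+"0.npz"); X=z["X"]; p=z["p"].astype(int); Z=X[...,2]; ok=z["d"]>0
    m=(ok&(abs(Z-112)<9)&(p.min(-1)>110)&(p.max(-1)-p.min(-1)<45)).astype(np.uint8)
    k,l,st,ce=cv2.connectedComponentsWithStats(m)
    for i in range(1,k):
        if st[i,4]>100: 
            P=X[l==i]; r=cv2.minAreaRect(P[:,:2].astype(np.float32)); print(n,"top",ce[i].round(),st[i,4],r,np.median(P[:,2]))
    # blue plate
    hsv=cv2.cvtColor(z["p"],cv2.COLOR_RGB2HSV)
    m=(ok&(hsv[...,0]>95)&(hsv[...,0]<115)&(hsv[...,1]>90)&(Z>5)&(Z<95)).astype(np.uint8)
    k,l,st,ce=cv2.connectedComponentsWithStats(m)
    for i in range(1,k):
        if st[i,4]>40:
            P=X[l==i]; print(n,"blue",ce[i].round(),st[i,4],cv2.minAreaRect(P[:,:2].astype(np.float32)),np.percentile(P[:,2],[2,50,98]).round())
z=np.load("top0.npz");X=z["X"]
print("table z",X[330:350,200:215,2].mean(),X[215:220,450:470,2].mean())
for u,v in [(447,160),(448,163),(444,166),(460,185),(455,185),(372,142),(395,160),(420,172),(392,172),(357,232),(323,265)]: print(u,v,X[v,u].round(1))
E
```

```text
top top [324. 169.] 7616 ((475.19134521484375, 273.3000793457031), (352.60711669921875, 258.38189697265625), 58.498046875) 112.15646331381123
top top [ 96. 223.] 202 ((417.1979675292969, 819.5394287109375), (21.17236328125, 62.606441497802734), 29.3388614654541) 105.41909997610438
top top [100. 258.] 1194 ((347.4637756347656, 807.0510864257812), (74.03776550292969, 134.8564453125), 44.46906661987305) 107.88542916862053
top top [186. 244.] 269 ((373.2307434082031, 628.280029296875), (41.966678619384766, 38.207332611083984), 6.789769649505615) 111.06546605902653
top top [ 75. 249.] 363 ((366.55584716796875, 857.2342529296875), (54.07848358154297, 55.457401275634766), 21.442981719970703) 106.855646313757
top top [  8. 386.] 144 ((103.2337417602539, 968.9667358398438), (19.576309204101562, 38.26814651489258), 25.875513076782227) 106.66004116525251
top blue [372. 166.] 59 ((540.4463500976562, 243.7891387939453), (17.52923583984375, 17.276418685913086), 17.95056915283203) [77. 80. 84.]
scene top [308. 175.] 5688 ((474.3884582519531, 273.1797790527344), (353.041748046875, 260.2514953613281)
[... 840 characters left out ...]
041016, 169.74795532226562), 58.373008728027344) [73. 83. 86.]
scene blue [326. 149.] 44 ((552.8314819335938, 219.7547149658203), (18.338790893554688, 74.66386413574219), 28.028841018676758) [37. 79. 83.]
scene blue [345. 269.] 424 ((362.18896484375, 504.14312744140625), (48.41832733154297, 12.910454750061035), 20.714187622070312) [30. 67. 93.]
table z 1.6886122449579006 11.851556965135764
447 160 [548.4  84.   97.3]
448 163 [565.   53.6   2.9]
444 166 [535.6  90.8  95.9]
460 185 [491.2  63.3 109.3]
455 185 [491.8  73.1 106.8]
372 142 [589.5 243.9  97.3]
395 160 [564.6 184.4  36.8]
420 172 [532.6 132.6  52.8]
392 172 [526.3 200.7  83.1]
357 232 [396.9 279.9  83.9]
323 265 [330.  351.2  34.7]
```

```bash
python3 - <<'E'
import cv2
p=cv2.imread("pics/top0.png")[90:250,250:480]; cv2.imwrite("pics/c1.png",cv2.resize(p,(800,556),interpolation=2))
E
```

```text
(no output)
```

View pics/c1.png

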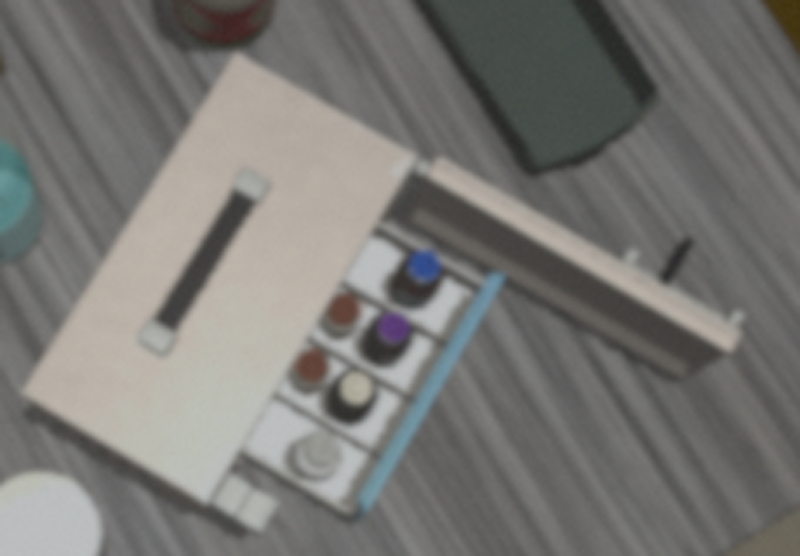

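Enlarged: the roof corners are at crop (238,52), (415,155), (210,503), (25,393). The plate's top edge runs from (500,275) to (365,505). The door stands from (415,160) to (738,345), with the tab at (677,260).

```bash
cat >> h.py <<'E'
def ray(c,u,v,z):
    f=200/np.tan(np.radians(c["fovy"])/2); R=np.array(c["R"]); C=-R.T@np.array(c["t"])
    r=R.T@np.array([(u-c["cx"])/f,(v-c["cy"])/f,1]); return C+r*(z-C[2])/r[2]
E
python3 - <<'E'
from h import *
c=arm.calibration("top"); s=230/800
g=lambda x,y,z: ray(c,250+x*s-.3,90+y*s-.3,z)[:2]
K=[g(*q,112) for q in [(238,52),(415,155),(210,503),(25,393)]]
print(np.round(K,1),[np.linalg.norm(K[i]-K[(i+1)%4]).round(1) for i in range(4)], np.mean(K,0))
# roof by mask, opened to shed bits
for n in ("top","scene"):
    z=np.load(n+"0.npz"); X=z["X"]; p=z["p"].astype(int)
    m=((z["d"]>0)&(abs(X[...,2]-112)<4)&(np.hypot(X[...,0]-510,X[...,1]-305)<150)).astype(np.uint8)
    m=cv2.morphologyEx(cv2.morphologyEx(m,3,np.ones((15,15))),2,np.ones((13,13)))
    r=cv2.minAreaRect(X[m>0][:,:2].astype(np.float32)); print(n,r)
A=g(500,275,83);B=g(365,505,83); print("plate ends",A,B,np.linalg.norm(A-B))
H=g(435,160,109);E=g(738,340,109); print("door outer edge",H,E,"tab",g(677,260,96),g(690,240,96),g(662,280,96))
for nm,q in dict(jar=(262,243,127),box=(293,285,36),amp=(323,265,45)).items(): print(nm,ray(c,*q).round())
E
```

```text
[[669.1 359.3]
 [602.3 251.8]
 [390.3 379.1]
 [456.9 488.5]] [np.float64(126.6), np.float64(247.3), np.float64(128.1), np.float64(248.4)] [529.65813609 369.67708754]
top ((487.33563232421875, 384.43988037109375), (151.1052703857422, 343.7037353515625), 67.33932495117188)
scene ((402.5652770996094, 527.3024291992188), (182.28646850585938, 946.8619995117188), 37.8651008605957)
plate ends [533.42308046 197.22608131] [390.88841399 284.91118875] 167.34637496291842
door outer edge [599.96962037 239.1881305 ] [486.00171336  59.5733185 ] tab [538.99879256  89.89729634] [551.61763668  81.11983927] [526.44510502  99.87081208]
jar [372. 476. 127.]
box [288. 417.  36.]
amp [330. 352.  45.]
```

```bash
cat >> h.py <<'E'
from scipy.spatial.transform import Rotation as Ro
C=np.array([529.7,369.7]); PSI=np.radians(58.7)
ex=np.array([np.cos(PSI),np.sin(PSI)]); ey=np.array([-ex[1],ex[0]])
def W(lx,ly,z): return np.r_[C+lx*ex+ly*ey,z]
def L(w): d=np.array(w)[:2]-C; return np.array([d@ex,d@ey,w[2]])
def tool():
    s=arm.read_state(); q=s["eef_rot"]; return s,np.array(s["tool_pos"]),Ro.from_quat([*q[1:],q[0]])
def rows(targets):  # targets: (world point, world yaw of tool x or None)
    s,p,R=tool(); pl=L(p); print("locker pos",pl.round(1),"q",np.round(s["qpos"],2),"F",np.round(s["force"],1),"t",s["t"])
    for w,yaw in targets:
        d=R.inv().apply(w-p); rv=np.zeros(3)
        if yaw is not None:
            T=Ro.from_matrix(np.c_[[np.cos(yaw),np.sin(yaw),0],[np.sin(yaw),-np.cos(yaw),0],[0,0,-1]]); rv=(R.inv()*T).as_rotvec()
        print(d.round(1),rv.round(3))
E
python3 - <<'E'
from h import *
rows([(np.array([560,-200,230.]),PSI),(W(-200,-10,230),PSI),(W(-200,-10,48),PSI)])
E
```

```text
locker pos [-989.  -252.5  230.2] q [ 1.18  0.62 -0.01  1.42  0.01  1.1  -0.04] F [-0.5  0.  -0.8] t 0.1
[ 451.8 -262.6    0.8] [-0.002 -0.001 -0.66 ]
[ 474.9 -675.2    1.8] [-0.002 -0.001 -0.66 ]
[ 474.9 -674.7  183.8] [-0.002 -0.001 -0.66 ]
```

Careful with the scale: shifts go in shares of 1000 mm and turns go in shares of 2 pi rad. That gives: 452 mm is 0.452, 418 mm is 0.418, -0.66 rad is -0.105.

```bash
echo '{"dx": [0.035,0.076,0.114,0.152,0.19,0.228,0.266,0.304,0.342,0.38,0.418,0.452],"dy": [-0.02,-0.044,-0.066,-0.088,-0.11,-0.132,-0.154,-0.176,-0.198,-0.22,-0.242,-0.263],"dz": [0,0,0,0,0,0,0,0,0,0,0,0],"wx": [0,0,0,0,0,0,0,0,0,0,0,0],"wy": [0,0,0,0,0,0,0,0,0,0,0,0],"wz": [-0.008,-0.0175,-0.0255,-0.035,-0.0446,-0.0525,-0.0621,-0.07,-0.0796,-0.0875,-0.0971,-0.105]}' > path.dat && python3 shift.py path.dat 0 && python3 - <<'E'
from h import *
rows([(W(-200,-10,230),PSI),(W(-200,-10,48),PSI)])
E
```

```text
t: 1.1
tool_pos: [546.0, -217.7, 231.0]
eef_rot: [-0.0, 0.871, 0.491, -0.0]
force: [0.9, -0.4, -0.5]
grip_width: -0.1
grip_force: 0.0
locker pos [-493.4 -319.1  231. ] q [ 0.49  0.53 -0.23  1.61  0.13  1.02 -0.33] F [ 0.9 -0.4 -0.5] t 1.1
[ 294.3 -308.3    1.1] [-0.001  0.     0.003]
[ 294.4 -308.1  183.1] [-0.001  0.     0.003]
```

To row units: -312 mm is -0.312, 271 mm is 0.271.

```bash
echo '{"dx": [0.027,0.054,0.081,0.108,0.135,0.162,0.189,0.216,0.24,0.258,0.268,0.271],"dy": [-0.031,-0.062,-0.093,-0.124,-0.155,-0.186,-0.217,-0.248,-0.278,-0.298,-0.308,-0.312],"dz": [0,0,0,0,0,0,0,0,0,0,0,0],"wx": [0,0,0,0,0,0,0,0,0,0,0,0],"wy": [0,0,0,0,0,0,0,0,0,0,0,0],"wz": [0,0,0,0,0,0,0,0,0,0,0,0]}' > path.dat && python3 shift.py path.dat && echo '{"dx": [0,0,0,0,0,0,0,0,0],"dy": [0,0,0,0,0,0,0,0,0],"dz": [0.01,0.04,0.08,0.12,0.15,0.17,0.18,0.182,0.182],"wx": [0,0,0,0,0,0,0,0,0],"wy": [0,0,0,0,0,0,0,0,0],"wz": [0,0,0,0,0,0,0,0,0]}' > path.dat && python3 shift.py path.dat && python3 - <<'E'
from h import *
rows([(W(-160,-10,48),PSI)])
c,p,d=cam("top"); X=pts(c,d); cv2.imwrite("pics/t2.png",cv2.resize(p[110:290,260:500,::-1],(800,600)))
E
```

```text
t: 2.1
tool_pos: [418.1, 177.5, 231.3]
eef_rot: [-0.001, 0.87, 0.493, 0.0]
force: [0.8, 0.3, -0.5]
grip_width: 0.0
grip_force: 0.0
t: 2.85
tool_pos: [419.4, 173.1, 48.7]
eef_rot: [0.0, 0.872, 0.49, -0.001]
force: [0.7, 0.7, 0.2]
grip_width: -0.2
grip_force: 0.0
locker pos [-225.3   -7.9   48.7] q [-0.31  0.63 -0.2   2.15  0.31  0.39 -1.3 ] F [0.7 0.7 0.2] t 2.85
[65.3  2.   0.6] [-0.001  0.002 -0.001]
```

View pics/t2.png

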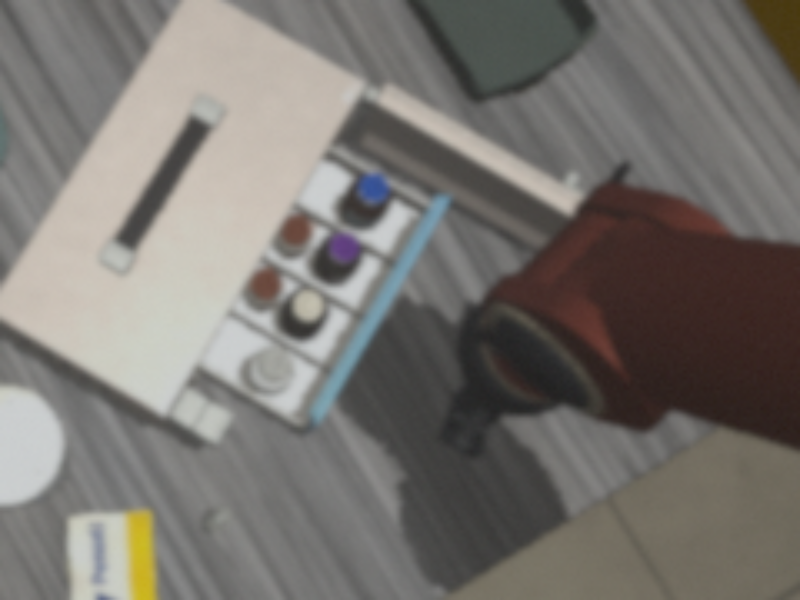

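The wrist is in front of the blue plate, clear of the door (crop plate from (445,200) to (318,418), tool over (520,380)). I'll make the approach, then push slowly.

To row units: 73 mm is 0.073, 70 mm is 0.07.

```bash
echo '{"dx": [0.008,0.02,0.032,0.042,0.05,0.055,0.058,0.061,0.064,0.067,0.07,0.073],"dy": [0,0,0.001,0.002,0.002,0.002,0.002,0.002,0.002,0.002,0.002,0.002],"dz": [0,0,0,0,0,0,0,0,0,0,0,0],"wx": [0,0,0,0,0,0,0,0,0,0,0,0],"wy": [0,0,0,0,0,0,0,0,0,0,0,0],"wz": [0,0,0,0,0,0,0,0,0,0,0,0]}' > path.dat && python3 shift.py path.dat && python3 - <<'E'
from h import *
rows([])
E
```

```text
t: 3.9
tool_pos: [458.7, 235.0, 49.2]
eef_rot: [0.0, 0.872, 0.49, -0.001]
force: [-0.1, -1.2, 0.4]
grip_width: -0.1
grip_force: 0.7
locker pos [-152.    -9.3   49.2] q [-0.38  0.68 -0.21  1.98  0.28  0.5  -1.33] F [-0.1 -1.2  0.4] t 3.9
```

To row units: 46 mm is 0.046, 43 mm is 0.043.

```bash
echo '{"dx": [0.003,0.007,0.011,0.015,0.019,0.023,0.027,0.031,0.035,0.039,0.043,0.046],"dy": [0,0,0,0,0,0,0,0,0,0,0,0],"dz": [0,0,0,0,0,0,0,0,0,0,0,0],"wx": [0,0,0,0,0,0,0,0,0,0,0,0],"wy": [0,0,0,0,0,0,0,0,0,0,0,0],"wz": [0,0,0,0,0,0,0,0,0,0,0,0]}' > path.dat && python3 shift.py path.dat && python3 - <<'E'
from h import *
rows([(W(-82,-10,48),PSI)])
E
```

```text
t: 4.9
tool_pos: [483.2, 275.5, 49.4]
eef_rot: [-0.0, 0.872, 0.49, 0.0]
force: [0.0, -3.1, -0.1]
grip_width: 0.2
grip_force: 0.7
locker pos [-104.6   -9.2   49.4] q [-0.42  0.72 -0.22  1.87  0.26  0.58 -1.35] F [ 0.  -3.1 -0.1] t 4.9
[22.6  0.8  1.4] [ 0.    -0.001  0.   ]
```

To row units: 20 mm is 0.02, 18 mm is 0.018.

```bash
echo '{"dx": [0.003,0.006,0.009,0.012,0.014,0.016,0.018,0.02],"dy": [0,0,0,0,0,0,0,0],"dz": [0,0,0,0,0,0,0,0],"wx": [0,0,0,0,0,0,0,0],"wy": [0,0,0,0,0,0,0,0],"wz": [0,0,0,0,0,0,0,0]}' > path.dat && python3 shift.py path.dat && python3 - <<'E'
from h import *
rows([])
E
echo '{"dx": [0.0015,0.003,0.004,0.004],"dy": [0,0,0,0],"dz": [0,0,0,0],"wx": [0,0,0,0],"wy": [0,0,0,0],"wz": [0,0,0,0]}' > path.dat && python3 shift.py path.dat && python3 - <<'E'
from h import *
rows([])
E
```

```text
t: 5.57
tool_pos: [493.4, 292.2, 49.4]
eef_rot: [-0.0, 0.872, 0.49, 0.0]
force: [0.2, -1.5, 0.7]
grip_width: 0.1
grip_force: 0.7
locker pos [-85.1  -9.3  49.4] q [-0.44  0.74 -0.22  1.82  0.26  0.61 -1.36] F [ 0.2 -1.5  0.7] t 5.5667
t: 5.9
tool_pos: [495.1, 295.0, 49.4]
eef_rot: [0.0, 0.872, 0.49, -0.001]
force: [-1.4, -2.8, 1.8]
grip_width: -0.3
grip_force: 1.4
locker pos [-81.8  -9.3  49.4] q [-0.44  0.74 -0.22  1.81  0.26  0.62 -1.36] F [-1.4 -2.8  1.8] t 5.9
```

To row units: 3 mm is 0.003, 2 mm is 0.002.

```bash
for i in 1 2; do echo '{"dx": [0.001,0.002,0.003,0.003],"dy": [0,0,0,0],"dz": [0,0,0,0],"wx": [0,0,0,0],"wy": [0,0,0,0],"wz": [0,0,0,0]}' > path.dat && python3 shift.py path.dat | egrep 'tool_pos|force'; done
```

```text
tool_pos: [495.0, 294.9, 49.2]
force: [-4.1, -7.8, 5.5]
grip_force: 4.0
tool_pos: [495.0, 294.8, 49.0]
force: [-6.2, -9.9, 10.8]
grip_force: 6.4
```

Shelf hit its stop at TCP locker x = -81.9, which is -71 - 11 as predicted. I'll back off, check the tray's height, and plan the door approach.

To row units: -150 mm is -0.15, -145 mm is -0.145.

```bash
echo '{"dx": [-0.01,-0.025,-0.045,-0.065,-0.075,-0.08,-0.08,-0.08,-0.08,-0.08],"dy": [0,0,0,0,0,0,0,0,0,0],"dz": [0,0,0,-0.01,-0.045,-0.085,-0.12,-0.145,-0.15,-0.15],"wx": [0,0,0,0,0,0,0,0,0,0],"wy": [0,0,0,0,0,0,0,0,0,0],"wz": [0,0,0,0,0,0,0,0,0,0]}' > path.dat && python3 shift.py path.dat && cat >> h.py <<'E'
Hg=C+(-71.5)*ex+(-122)*ey
def D(th,r,off,z):
    dy=np.array([np.cos(PSI+np.pi/2+th),np.sin(PSI+np.pi/2+th)]); o=np.array([np.cos(PSI+np.pi+th),np.sin(PSI+np.pi+th)])
    return np.r_[Hg+r*dy+(11.5+off)*o,z]
E
python3 - <<'E'
from h import *
X=np.load("top0.npz")["X"]
for v,u in [(134,408),(125,420),(120,437),(100,400),(130,402)]: print(X[v,u].round())
print("hinge",Hg,D(1.55,110,35,55), D(1.55,217,0,109))
rows([(D(1.55,110,45,199),PSI+1.55)])
c,p,d=cam("scene"); cv2.imwrite("pics/s3.png",cv2.resize(p[100:260,220:420,::-1],(750,600)))
E
```

```text
t: 7.4
tool_pos: [458.4, 234.1, 201.7]
eef_rot: [-0.0, 0.871, 0.491, 0.004]
force: [0.3, -0.3, 0.6]
grip_width: 0.3
grip_force: 0.0
[635. 146.   8.]
[657. 116.   8.]
[658.  84.  39.]
[719. 161.   8.]
[644. 160.   8.]
hinge [596.79836078 245.224862  ] [576.93049016 127.46443691  55.        ] [489.93127831  56.01419453 109.        ]
locker pos [-152.9   -9.5  201.7] q [-0.3   0.45 -0.31  1.85  0.17  0.86 -1.24] F [ 0.3 -0.3  0.6] t 7.4
[-29.9 166.7   3. ] [ 0.008 -0.003 -1.549]
```

View pics/s3.png

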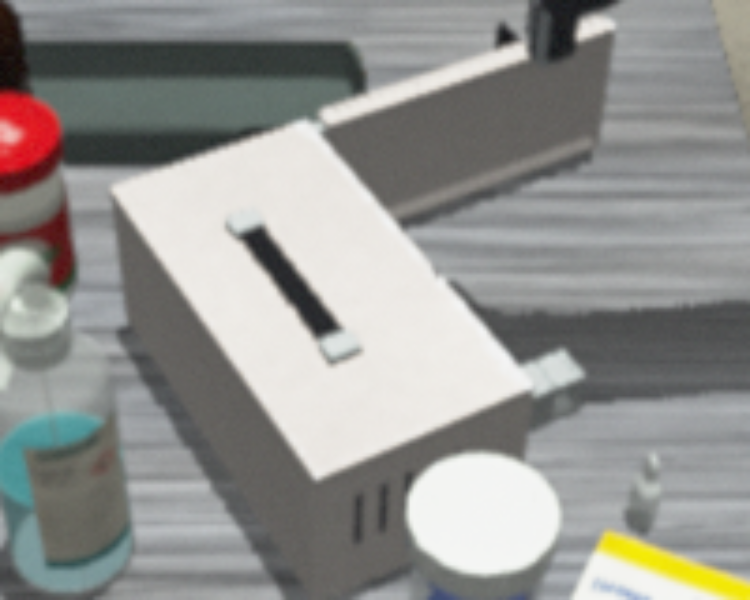

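The picture shows the shelf fully in, the vials hidden inside, the door still open and the closed gripper above. I'll cross over the door while turning the tool to face its outer side.

To row units: 167 mm is 0.167, 150 mm is 0.15, -1.42 rad is -0.226.

```bash
echo '{"dx": [-0.003,-0.006,-0.009,-0.012,-0.015,-0.017,-0.02,-0.023,-0.025,-0.027,-0.029,-0.03],"dy": [0.01,0.025,0.04,0.056,0.072,0.088,0.104,0.12,0.136,0.15,0.16,0.167],"dz": [0,0,0,0,0,0,0,0,0,0,0,0],"wx": [0,0,0,0,0,0,0,0,0,0,0,0],"wy": [0,0,0,0,0,0,0,0,0,0,0,0],"wz": [-0.0159,-0.035,-0.0541,-0.0732,-0.0923,-0.1114,-0.1305,-0.1496,-0.1687,-0.1878,-0.2069,-0.226]}' > path.dat && python3 shift.py path.dat && echo '{"dx": [0,0,0],"dy": [0,0,0],"dz": [0,0,0],"wx": [0,0,0],"wy": [0,0,0],"wz": [-0.0127,-0.0207,-0.0207]}' > path.dat && python3 shift.py path.dat && python3 - <<'E'
from h import *
rows([(D(1.55,110,45,55),PSI+1.55),(D(1.55,110,15,55),PSI+1.55)])
E
```

```text
t: 8.45
tool_pos: [584.1, 118.6, 196.5]
eef_rot: [-0.002, 0.339, 0.941, -0.001]
force: [0.2, -0.6, -0.4]
grip_width: 0.0
grip_force: 0.0
t: 8.7
tool_pos: [583.2, 119.8, 196.7]
eef_rot: [-0.002, 0.279, 0.96, -0.0]
force: [0.0, 0.9, -0.6]
grip_width: -0.0
grip_force: 0.0
locker pos [-185.8 -175.6  196.7] q [ 0.18  0.65 -0.7   1.62  0.47  1.05  0.34] F [ 0.   0.9 -0.6] t 8.7
[ -1.1   3.3 141.7] [-0.002 -0.004  0.001]
[ 28.9   3.4 141.8] [-0.002 -0.004  0.001]
```

To row units: 142 mm is 0.142, 141 mm is 0.141.

```bash
echo '{"dx": [0,0,0,0,0,0,0,0.006,0.014,0.02,0.023,0.025],"dy": [0.002,0.003,0.003,0.003,0.003,0.003,0.003,0.003,0.003,0.003,0.003,0.003],"dz": [0.01,0.04,0.08,0.115,0.133,0.141,0.142,0.142,0.142,0.142,0.142,0.142],"wx": [0,0,0,0,0,0,0,0,0,0,0,0],"wy": [0,0,0,0,0,0,0,0,0,0,0,0],"wz": [0,0,0,0,0,0,0,0,0,0,0,0]}' > path.dat && python3 shift.py path.dat && python3 - <<'E'
from h import *
rows([(D(t,110,11,55),PSI+t) for t in 1.55-np.array([0,.02,.06,.1,.15,.2,.26,.32,.38,.44,.5,.56,.62])])
E
```

```text
t: 9.7
tool_pos: [564.4, 136.8, 58.6]
eef_rot: [0.001, 0.279, 0.96, 0.001]
force: [0.6, -0.4, -0.0]
grip_width: 0.0
grip_force: 0.0
locker pos [-181.  -150.6   58.6] q [ 0.08  0.8  -0.59  1.79  0.62  0.75  0.17] F [ 0.6 -0.4 -0. ] t 9.7
[ 8.4 -1.1  3.6] [0.002 0.001 0.002]
[10.6 -1.5  3.6] [0.002 0.001 0.022]
[15.  -2.3  3.6] [0.002 0.001 0.062]
[19.5 -2.8  3.6] [0.002 0.001 0.102]
[25.1 -3.2  3.6] [0.002 0.001 0.152]
[30.7 -3.4  3.6] [0.002 0.001 0.202]
[37.4 -3.2  3.5] [0.002 0.001 0.262]
[44.1 -2.6  3.5] [0.002 0.001 0.322]
[50.8 -1.6  3.5] [0.002 0.001 0.382]
[57.4 -0.1  3.5] [0.002 0.001 0.442]
[63.9  1.7  3.5] [0.002 0.001 0.502]
[70.2  3.8  3.5] [0.002 0.001 0.562]
[76.5  6.4  3.5] [0.002 0.001 0.622]
```

To row units: 64 mm is 0.064, 57 mm is 0.057, 0.5 rad is 0.0796.

```bash
echo '{"dx": [0.004,0.008,0.011,0.015,0.02,0.025,0.031,0.037,0.044,0.051,0.057,0.064],"dy": [-0.001,-0.001,-0.001,-0.002,-0.003,-0.003,-0.003,-0.003,-0.003,-0.002,0,0.002],"dz": [0.002,0.003,0.003,0.003,0.003,0.003,0.003,0.003,0.003,0.003,0.003,0.003],"wx": [0,0,0,0,0,0,0,0,0,0,0,0],"wy": [0,0,0,0,0,0,0,0,0,0,0,0],"wz": [0,0,0.0032,0.0095,0.0159,0.0239,0.0318,0.0414,0.0509,0.0605,0.07,0.0796]}' > path.dat && python3 shift.py path.dat && python3 - <<'E'
from h import *
rows([(D(t,110,11,55),PSI+t) for t in 1.05-np.array([0,.06,.12,.18,.24,.3,.36,.42,.48,.54,.6,.66,.72])])
E
```

```text
t: 10.7
tool_pos: [511.4, 171.3, 54.3]
eef_rot: [0.0, 0.511, 0.86, -0.0]
force: [-0.1, -0.7, 0.8]
grip_width: -0.3
grip_force: 0.0
locker pos [-179.1  -87.5   54.3] q [-0.09  0.72 -0.43  1.91  0.5   0.61 -0.34] F [-0.1 -0.7  0.8] t 10.7
[ 1.1  0.5 -0.7] [-0.001  0.001 -0.005]
[ 7.7 -0.7 -0.7] [-0.001  0.001  0.055]
[14.4 -1.5 -0.7] [-0.001  0.001  0.115]
[21.1 -1.9 -0.8] [-0.001  0.001  0.175]
[27.9 -1.9 -0.8] [-0.001  0.001  0.235]
[34.6 -1.4 -0.8] [-0.001  0.001  0.295]
[41.3 -0.6 -0.8] [-0.001  0.001  0.355]
[47.9  0.6 -0.8] [-0.001  0.001  0.415]
[54.4  2.3 -0.8] [-0.001  0.001  0.475]
[60.8  4.3 -0.8] [-0.     0.001  0.535]
[67.1  6.7 -0.8] [-0.     0.001  0.595]
[73.3  9.4 -0.8] [-0.     0.001  0.655]
[79.2 12.6 -0.8] [-0.     0.001  0.715]
```

```bash
python3 - <<'E'
from h import *
c,p,d=cam("scene"); cv2.imwrite("pics/s4.png",cv2.resize(p[60:260,220:470,::-1],(750,600)))
E
```

```text
(no output)
```

View pics/s4.png

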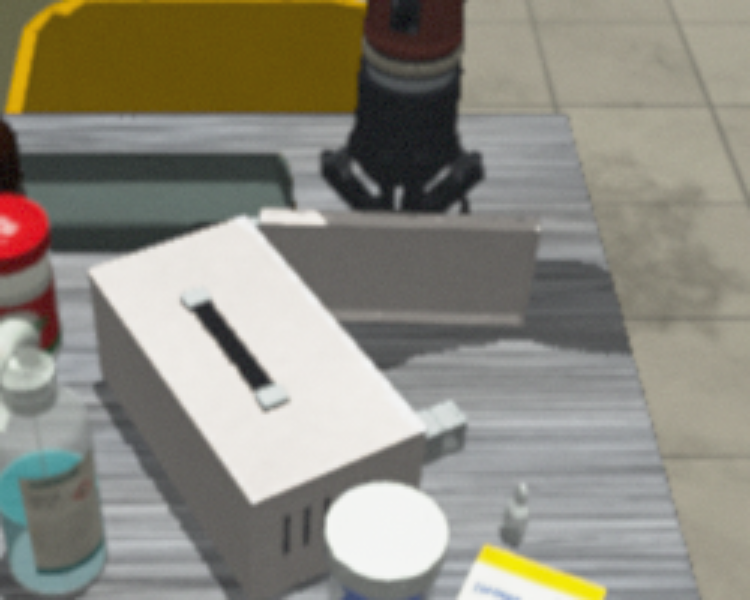

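The door has swung about a third of the way with the finger behind it (crop door from (260,215) to (540,225)). Continuing the arc.

To row units: 73 mm is 0.073, 67 mm is 0.067, 0.655 rad is 0.1042.

```bash
echo '{"dx": [0.008,0.014,0.021,0.028,0.035,0.041,0.048,0.054,0.061,0.067,0.073],"dy": [0,-0.001,-0.002,-0.002,-0.001,-0.001,0.001,0.002,0.004,0.007,0.009],"dz": [0,0,0,0,0,0,0,0,0,0,0],"wx": [0,0,0,0,0,0,0,0,0,0,0],"wy": [0,0,0,0,0,0,0,0,0,0,0],"wz": [0.0088,0.0183,0.0279,0.0374,0.047,0.0565,0.066,0.0756,0.0851,0.0947,0.1042]}' > path.dat && python3 shift.py path.dat && python3 - <<'E'
from h import *
rows([(D(t,110,11,55),PSI+t) for t in .39-np.array([0,.05,.1,.15,.2,.24,.28,.31,.33,.35,.37,.38,.39])])
E
```

```text
t: 11.67
tool_pos: [484.2, 240.1, 54.2]
eef_rot: [-0.0, 0.759, 0.651, -0.0]
force: [0.5, -0.1, 0.5]
grip_width: -0.2
grip_force: 0.0
locker pos [-134.4  -28.4   54.2] q [-0.35  0.7  -0.23  1.91  0.28  0.56 -0.92] F [ 0.5 -0.1  0.5] t 11.6667
[ 0.1  0.5 -0.8] [-0.     0.     0.003]
[ 5.6 -0.5 -0.8] [-0.     0.     0.053]
[11.2 -1.2 -0.8] [-0.     0.     0.103]
[16.8 -1.6 -0.8] [-0.     0.     0.153]
[22.4 -1.7 -0.8] [-0.     0.     0.203]
[26.9 -1.7 -0.8] [-0.     0.     0.243]
[31.4 -1.4 -0.8] [-0.     0.     0.283]
[34.7 -1.1 -0.8] [-0.     0.     0.313]
[37.  -0.8 -0.8] [-0.     0.     0.333]
[39.2 -0.5 -0.8] [-0.     0.     0.353]
[41.4 -0.1 -0.8] [-0.     0.     0.373]
[42.5  0.1 -0.8] [-0.     0.     0.383]
[43.6  0.3 -0.8] [-0.     0.     0.393]
```

To row units: 44 mm is 0.044, 43 mm is 0.043, 0.39 rad is 0.0621.

```bash
echo '{"dx": [0.006,0.011,0.017,0.022,0.027,0.031,0.035,0.037,0.039,0.041,0.043,0.044],"dy": [0,-0.001,-0.002,-0.002,-0.002,-0.001,-0.001,-0.001,0,0,0,0],"dz": [0,0,0,0,0,0,0,0,0,0,0,0],"wx": [0,0,0,0,0,0,0,0,0,0,0,0],"wy": [0,0,0,0,0,0,0,0,0,0,0,0],"wz": [0.008,0.0159,0.0239,0.0318,0.0382,0.0446,0.0493,0.0525,0.0557,0.0589,0.0621,0.0621]}' > path.dat && python3 shift.py path.dat && python3 - <<'E'
from h import *
rows([(D(0,110,11,55),PSI)])
E
echo '{"dx": [0.001,0.002,0.003,0.003],"dy": [0,0,0,0],"dz": [0,0,0,0],"wx": [0,0,0,0],"wy": [0,0,0,0],"wz": [0,0,0,0]}' > path.dat && python3 shift.py path.dat | egrep 'tool_pos|force'
```

```text
t: 12.67
tool_pos: [489.9, 280.6, 53.9]
eef_rot: [0.001, 0.871, 0.491, -0.003]
force: [-2.5, -6.3, 3.3]
grip_width: 0.0
grip_force: 0.0
locker pos [-96.7 -12.3  53.9] q [-0.48  0.72 -0.12  1.84  0.15  0.6  -1.24] F [-2.5 -6.3  3.3] t 12.6667
[ 2.7 -0.3 -1.1] [-0.     0.006  0.002]
tool_pos: [490.0, 280.4, 53.5]
force: [-5.5, -8.0, 3.8]
grip_force: 0.0
```

To row units: 5 mm is 0.005, 4 mm is 0.004.

```bash
for i in 1 2; do echo '{"dx": [0.002,0.004,0.005,0.005],"dy": [0,0,0,0],"dz": [0,0,0,0],"wx": [0,0,0,0],"wy": [0,0,0,0],"wz": [0,0,0,0]}' > path.dat && python3 shift.py path.dat | egrep 'tool_pos|force'; done; python3 - <<'E'
from h import *
rows([])
c,p,d=cam("scene"); cv2.imwrite("pics/s5.png",cv2.resize(p[100:260,250:450,::-1],(750,600),interpolation=2))
c,p,d=cam("top"); X=pts(c,d); 
cv2.imwrite("pics/t5.png",cv2.resize(p[90:250,250:460,::-1],(780,594),interpolation=2))
E
```

```text
tool_pos: [490.2, 279.9, 52.7]
force: [-8.6, -14.3, 7.4]
grip_force: 0.0
tool_pos: [490.0, 279.4, 51.8]
force: [-11.7, -21.0, 8.6]
grip_force: 0.0
locker pos [-97.8 -13.   51.8] q [-0.49  0.73 -0.11  1.82  0.15  0.63 -1.25] F [-11.7 -21.    8.6] t 13.6667
```

View pics/s5.png

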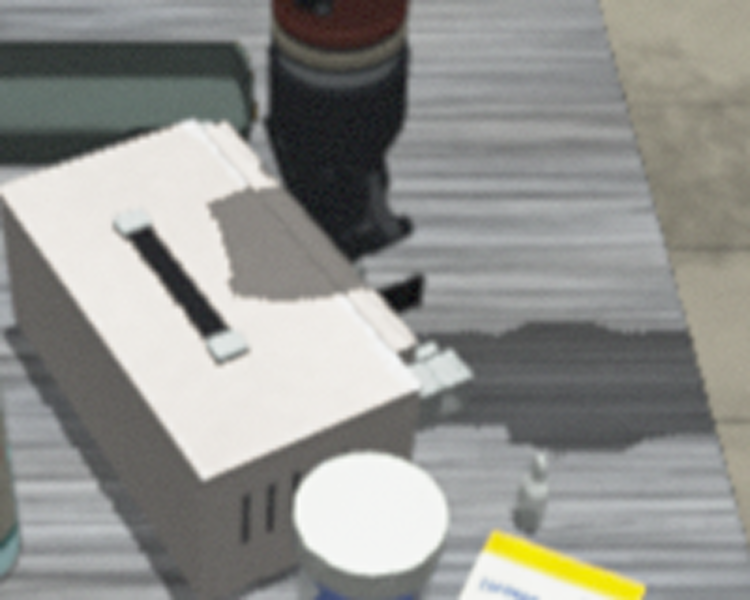

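The door looks nearly flush (free edge at crop (410,345), keeper at (440,370)). The tool is being pushed back, so I'll retreat and measure the door's gap.

To row units: -150 mm is -0.15, -140 mm is -0.14.

```bash
echo '{"dx": [-0.014,-0.025,-0.045,-0.06,-0.07,-0.08,-0.1,-0.12,-0.14,-0.15,-0.15],"dy": [0,0,0,0,0,0.02,0.05,0.08,0.11,0.13,0.13],"dz": [0,0,0,-0.01,-0.04,-0.08,-0.115,-0.14,-0.15,-0.15,-0.15],"wx": [0,0,0,0,0,0,0,0,0,0,0],"wy": [0,0,0,0,0,0,0,0,0,0,0],"wz": [0,0,0,0,0,0,0,0,0,0,0]}' > path.dat && python3 shift.py path.dat && python3 - <<'E'
from h import *
rows([])
c,p,d=cam("top"); X=pts(c,d)
m=(d>0)&(abs(X[...,2]-109)<6); P=X[m]; Lx=(P[:,:2]-C)@ex; Ly=(P[:,:2]-C)@ey
for y0 in range(-115,130,15):
    s=(abs(Ly-y0)<7.5)&(abs(Lx)<140); print(y0, np.percentile(Lx[s],[1,4,96]).round(1))
cv2.imwrite("pics/t6.png",cv2.resize(p[90:250,250:460,::-1],(780,594),interpolation=2))
E
```

```text
t: 14.68
tool_pos: [536.9, 90.6, 206.4]
eef_rot: [0.004, 0.874, 0.487, 0.003]
force: [0.4, -0.8, 0.1]
grip_width: -0.0
grip_force: 0.0
locker pos [-234.7 -151.2  206.4] q [-0.1   0.48 -0.17  1.77  0.11  0.9  -0.87] F [ 0.4 -0.8  0.1] t 14.6833
-115 [-80.3 -74.2  59.6]
-100 [-81.9 -78.1  58.5]
-85 [-81.2 -77.1  58.7]
-70 [-81.6 -77.5  58.3]
-55 [-81.6 -78.   60.3]
-40 [-81.1 -77.2  59.5]
-25 [-81.5 -78.1  59.9]
-10 [-81.  -77.5  59.7]
5 [-81.6 -77.9  61.4]
20 [-81.3 -77.5  62.4]
35 [-81.7 -77.9  63.5]
50 [-81.4 -77.6  61.8]
65 [-81.4 -77.5  60.3]
80 [-81.4 -77.5  60. ]
95 [-80.  -73.3  60.4]
110 [-63.5 -59.3  60.4]
125 [-63.3 -59.8  59.5]
```

View pics/t6.png

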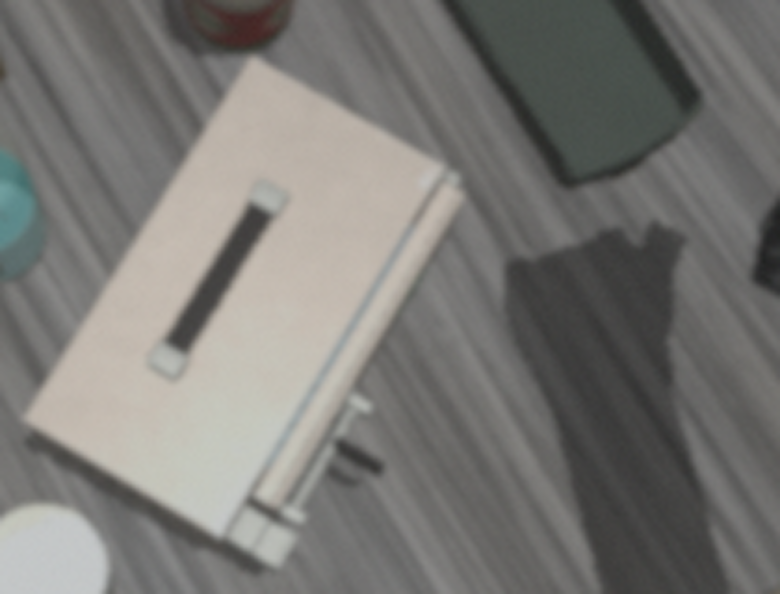

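The door is shut: its outer face is parallel to the carcass along its whole width and 18 mm in front of it, as specified. The tab runs from crop (340,440) to (383,470), with a bolt bracket at (365,402).

```bash
python3 - <<'E'
from h import *
c=arm.calibration("top"); s=210/780
for n,x,y,z in [("tabbase",340,440,96),("tabtip",383,470,96),("bracket tip",372,405,90),("bracket2",303,517,90),("keeper tip",275,568,99)]: print(n,L(ray(c,250+x*s-.3,90+y*s-.3,z)).round(1))
rows([(W(-113,-2,206),PSI),(W(-113,-2,76),PSI)])
E
```

```text
tabbase [-91.8  41.8  96. ]
tabtip [-121.3   44.2   96. ]
bracket tip [-97.3  14.   90. ]
bracket2 [-95.8  89.6  90. ]
keeper tip [-96.9 123.3  99. ]
locker pos [-232.5 -146.9  205.3] q [-0.1   0.48 -0.17  1.77  0.1   0.9  -0.87] F [-0.2  0.3 -0.4] t 14.7333
[ 119.  -145.3   -1.2] [ 0.004 -0.001 -0.004]
[ 118.9 -145.9  128.8] [ 0.004 -0.001 -0.004]
```

To row units: -152 mm is -0.152, 117 mm is 0.117.

```bash
echo '{"dx": [0.008,0.024,0.046,0.07,0.092,0.106,0.114,0.117,0.117],"dy": [-0.01,-0.032,-0.06,-0.09,-0.118,-0.138,-0.148,-0.152,-0.152],"dz": [0,0,0,0,0,0,0,0,0],"wx": [0,0,0,0,0,0,0,0,0],"wy": [0,0,0,0,0,0,0,0,0],"wz": [0,0,0,0,0,0,0,0,0]}' > path.dat && python3 shift.py path.dat && python3 - <<'E'
from h import *
rows([(W(-115,5,75),PSI)])
E
```

```text
t: 15.48
tool_pos: [460.4, 279.5, 204.1]
eef_rot: [-0.0, 0.869, 0.494, -0.0]
force: [-0.4, -0.3, -0.4]
grip_width: -0.3
grip_force: 0.0
locker pos [-113.    12.4  204.1] q [-0.46  0.48 -0.19  1.78  0.11  0.89 -1.24] F [-0.4 -0.3 -0.4] t 15.4833
[ -2.    7.4 129.1] [-0.001  0.     0.009]
```

To row units: 129 mm is 0.129, 122 mm is 0.122.

```bash
echo '{"dx": [-0.002,-0.002,-0.002,-0.002,-0.002,-0.002,-0.002,-0.002,-0.002],"dy": [0.007,0.008,0.008,0.008,0.008,0.008,0.008,0.008,0.008],"dz": [0.005,0.02,0.045,0.07,0.092,0.11,0.122,0.129,0.129],"wx": [0,0,0,0,0,0,0,0,0],"wy": [0,0,0,0,0,0,0,0,0],"wz": [0,0,0,0,0,0,0,0,0]}' > path.dat && python3 shift.py path.dat && python3 - <<'E'
from h import *
rows([(W(-115,5,75),PSI),(W(-115,60,75),PSI)])
E
```

```text
t: 16.23
tool_pos: [468.0, 268.9, 73.6]
eef_rot: [0.001, 0.871, 0.491, -0.002]
force: [0.9, -0.2, 0.7]
grip_width: -0.4
grip_force: 0.0
locker pos [-118.2    0.4   73.6] q [-0.47  0.66 -0.15  1.9   0.17  0.59 -1.27] F [ 0.9 -0.2  0.7] t 16.2333
[ 3.2 -4.6 -1.4] [-0.     0.004  0.002]
[  3.3 -59.6  -1.4] [-0.     0.004  0.002]
```

To row units: -47 mm is -0.047, -44 mm is -0.044.

```bash
echo '{"dx": [0.003,0.003,0.003,0.003,0.003,0.003,0.003,0.003,0.003,0.003,0.003,0.003],"dy": [-0.004,-0.008,-0.012,-0.016,-0.02,-0.024,-0.028,-0.032,-0.036,-0.04,-0.044,-0.047],"dz": [0,0,0,0,0,0,0,0,0,0,0,0],"wx": [0,0,0,0,0,0,0,0,0,0,0,0],"wy": [0,0,0,0,0,0,0,0,0,0,0,0],"wz": [0,0,0,0,0,0,0,0,0,0,0,0]}' > path.dat && python3 shift.py path.dat && python3 - <<'E'
from h import *
rows([])
E
echo '{"dx": [0,0,0,0],"dy": [-0.003,-0.006,-0.008,-0.01],"dz": [0,0,0,0],"wx": [0,0,0,0],"wy": [0,0,0,0],"wz": [0,0,0,0]}' > path.dat && python3 shift.py path.dat && python3 - <<'E'
from h import *
rows([])
E
```

```text
t: 17.23
tool_pos: [428.5, 299.2, 75.5]
eef_rot: [-0.0, 0.87, 0.493, 0.0]
force: [1.9, -0.0, 1.0]
grip_width: 0.1
grip_force: 0.7
locker pos [-112.8   49.8   75.5] q [-0.56  0.64 -0.14  1.95  0.16  0.56 -1.35] F [ 1.9 -0.   1. ] t 17.2333
t: 17.57
tool_pos: [422.5, 302.9, 75.5]
eef_rot: [0.001, 0.871, 0.492, 0.002]
force: [7.5, -2.3, -1.8]
grip_width: 0.1
grip_force: 4.1
locker pos [-112.7   56.9   75.5] q [-0.58  0.64 -0.14  1.96  0.16  0.55 -1.36] F [ 7.5 -2.3 -1.8] t 17.5667
```

Force is rising near the predicted end (y about 56). I'll press a little more to confirm the stop.

Careful with the scale: shifts go in shares of 1000 mm and turns go in shares of 2 pi rad. That gives: -3 mm is -0.003, -2 mm is -0.002.

```bash
for i in 1 2; do echo '{"dx": [0,0,0,0],"dy": [-0.001,-0.002,-0.003,-0.003],"dz": [0,0,0,0],"wx": [0,0,0,0],"wy": [0,0,0,0],"wz": [0,0,0,0]}' > path.dat && python3 shift.py path.dat | egrep 'tool_pos|^force'; done
echo '{"dx": [0,0,0,-0.01,-0.03,-0.05,-0.07,-0.08,-0.09,-0.11,-0.12,-0.12],"dy": [0.006,0.012,0.02,0.024,0.024,0.024,0.024,0.04,0.07,0.1,0.11,0.11],"dz": [0,0,0,0,0,0,-0.01,-0.04,-0.08,-0.11,-0.12,-0.12],"wx": [0,0,0,0,0,0,0,0,0,0,0,0],"wy": [0,0,0,0,0,0,0,0,0,0,0,0],"wz": [0,0,0,0,0,0,0,0,0,0,0,0]}' > path.dat && python3 shift.py path.dat && python3 - <<'E'
from h import *
rows([])
c,p,d=cam("top"); X=pts(c,d); cv2.imwrite("pics/t7.png",cv2.resize(p[90:250,250:460,::-1],(780,594),interpolation=2))
m=(d>0)&(abs(X[...,2]-109)<6); P=X[m]; Lx=(P[:,:2]-C)@ex; Ly=(P[:,:2]-C)@ey
for y0 in (-85,-25,35,80): s=(abs(Ly-y0)<7.5)&(abs(Lx)<140); print(y0, np.percentile(Lx[s],[1,4]).round(1))
E
```

```text
tool_pos: [422.5, 303.0, 75.5]
force: [9.3, -4.7, -2.6]
tool_pos: [422.4, 303.1, 75.6]
force: [12.9, -6.2, -3.8]
t: 19.23
tool_pos: [451.2, 141.8, 198.9]
eef_rot: [0.002, 0.873, 0.488, 0.003]
force: [0.3, 0.2, -0.9]
grip_width: 0.2
grip_force: 0.0
locker pos [-235.5  -51.3  198.9] q [-0.2   0.39 -0.21  1.96  0.12  0.79 -1.03] F [ 0.3  0.2 -0.9] t 19.2333
-85 [-81.3 -77.4]
-25 [-81.5 -78.1]
35 [-81.1 -77.3]
80 [-81.4 -77.4]
```

View pics/t7.png

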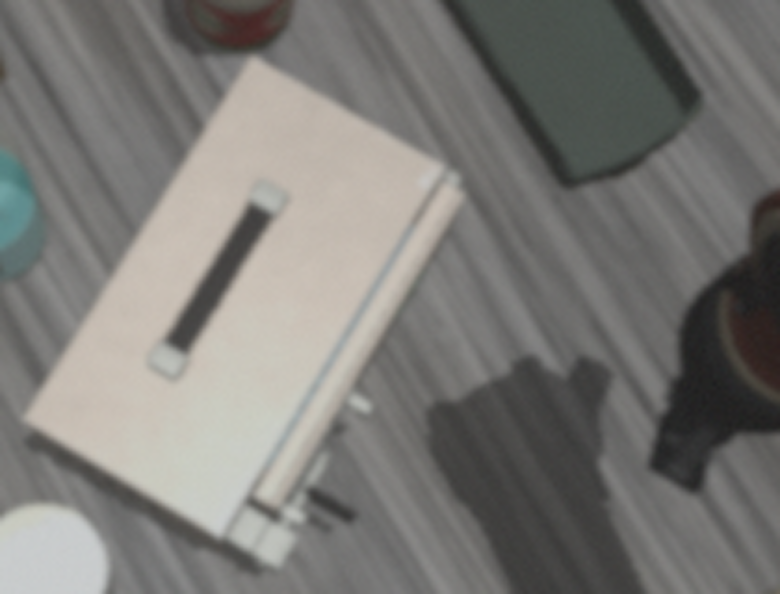

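The tab moved from crop (340,440) to (312,490), about 33 mm, and the push ended on a hard stop at the predicted place. The door is still flush and the jar hasn't moved, so I'm handing in.

```bash
python3 -c "
from station import arm
print(arm.sign_off())"
```

```text
the job is handed in; nothing more can be done
None
```

I pushed the shelf in to its stop, shut the door, and slid the bolt into the keeper until it hit its stop; then I handed the job in at about 19 s. The vials are hidden now the door is shut, so I couldn't check that they are still standing, and no verdict came back.

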